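# Hone a clamped kitchen knife with a slow stroke from heel to tip

### The arm

A 6-joint arm with a two-finger parallel gripper is mounted at the origin on a cart in front of the work surface, level with it; the furniture and walls round the work are solid. World frame = base frame: x ahead of the robot, y to its left, z up, the work surface at z = 0. Lengths are in mm, angles in rad, forces in N, time in s.
With the tool pointing down it reaches from about 350 to 775 mm from the base axis. Payload 7.3 kg.
Tool frame: the origin (TCP) lies at the very end of the fingers, on their centre line; the grasp point (between the pads) lies 19 mm behind it; z points along the fingers, y is the line along which they close (so a half turn about z gives the same grasp; the last joint's range is limited). The gripper opens to 92 mm and grips with 3 to 60 N. Pads are 19 mm wide; open, the fingers measure 130 mm over their backs; the gripper's body (75 mm by 190 mm) begins 47 mm behind the grasp point.
Start: joints at [1.19, 0.342, 1.524, -0, 1.275, -0.146], TCP at [122.125, 510.621, 195.141] pointing down, gripper open.
Joint ranges: [-2.53, 2.53], [-0.77, 2.02], [0.04, 2.7], [-1, 4.14], [0.28, 2.66], [-3.11, 3.11]. Speed limits (rad/s): [2.57, 2.57, 3.14, 3.14, 3.14, 3.14].

### API

Orientations are given as [roll, pitch, yaw] about the fixed x, y, z axes, in that order (R = Rz(yaw) Ry(pitch) Rx(roll)).
In Python, from workcell import ctrl gives the robot as it stands.
- The arm moves only by the tool apply_moves, never from a script. Its argument "rows" is a list of rows, each a list of 7 numbers: the opening, from 0 (shut) to 1 (fully open), then the shift along the world's x, y, z in units of 40 mm (1.0 is 40 mm), then the turn, a rotation vector about the world's x, y, z in units of 5 degrees (1.0 is 5 degrees). A call has 1 to 10 rows; each row shifts and turns the commanded pose from where the row before left it; what a row does not reach is not made up. A row lasts 1/12 s, in which the tool goes at most 41.7 mm and 7.16 degrees, less where a joint would pass 70% of its speed; a pose out of reach is approached as far as the arm can. A call is refused whole if a number of a shift passes 1 or a number of a turn 1, either way. A call with a gripper value outside its range is refused whole. The fingers move at their own pace and stop on an object; the grip force is fixed at half the most. Time passes only in rows, so rows that do not move let the fingers close. It gives the time, the measured TCP pose, the force, the opening and the grip force at its end, in the units of the state.
- ctrl.get_obs(): the state, without advancing time (a new reading comes with each control period).
- ctrl.capture(name): name is "scene" or "top" or "wrist"; returns a dict with "color" (420x560x3 uint8, red, green, blue), "camera_matrix" (3x3 intrinsics, pixels), "rvec" (rotation vector, rad) and "tvec" (3), from world to camera coordinates, as OpenCV has them. Camera axes: x right, y down, z forward; pixel columns grow to the right and rows downward; lengths in mm; the calibration is good to about 2 mm. A picture is of the moment at which its call begins. There is no depth.
- ctrl.hand_in(): hands the job in; it is judged then, once.
Trained networks look in the newest picture that a camera, given by its name, has taken for a name from the list of things; names that differ only in an ending like _2 or _b are one class to them, and where a whole thing is asked for, a point or a joint stands for the part that bears it (a point fixed in the world has none). Each returns a list of dicts, best first, with "p" (0 to 1); they miss things now and then, are a little off and sometimes report something else, mostly with a low value. They report only what shows in the picture. A call takes as long as a camera call.
- ctrl.boxes_of(camera, name): "at" ([x, y, z] in mm, in world coordinates, good to about 4 mm: the middle of the surface that is visible of it).
The state is a dict: "t": time; "joint_pos": joint angles; "joint_vel": joint speeds; "joint_efforts": joint torques, N m; "eef_pos": TCP position; "ee_rot": TCP orientation; "contact_force": force on the tool from outside, world axes, zero at the start; "ft_torque": the same for the moment, N m; "gripper_width": finger opening in mm; "grip_force": force on a finger pad.
Only numpy, scipy, OpenCV 4.12 (cv2) and the standard library are available. Lean on these libraries where they do the work, as an engineer would, in place of code of your own. Each camera call takes 0.05 s, during which the arm holds its last target. There are 200 camera calls.

### The job

Hone the clamped knife with the fine hand hone, the one with blue handle ends: set its notch over the upturned edge at the heel, next to the knife's handle, and with light pressure draw it slowly along the whole edge to the tip. Then stand it upright in the small parking tray on the sharpening board. Leave the coarse hone with the red ends where it is.

Things in the scene. Friction and masses are not known exactly. Their poses are not given: they have to be found in the camera images.
- hone_fine: Fine hand hone, loose, 0.2 kg, standing: black handle, BLUE ends, grey shoe. Origin: centre of underside; z up, x along handle and slot (same after half a turn). Handle 104 long, 34 wide (y), z 44-74; shoe 48 x 34, z 0-46, with a 22 wide slot through it along x, open below; in it a white ceramic block with a V notch opening downward. Grip across y at mid-handle, z about 57.
- hone_coarse: The coarse hone, the same but for its RED handle ends. Not used; to be left where it stands. Which of the two stands left and which right varies. (Overhead, right of the work: a wall cabinet beyond x = 0.6 m and y = -0.28 m, from 0.46 m up; keep the wrist out from under it.)
- hone_fine_notch (a point): Root of the fine hone's V notch, where the edge rides: on the hone's z axis, 12 mm above its underside while the block is not pressed. The V is 90 degrees wide and takes an edge up to 7 mm off its middle; the block is then pressed in as much deeper as the edge is off.
- hone_fine_vee (a joint): How far the fine hone's spring-loaded ceramic block (12 mm long) is pressed up into the shoe, m: 0 free, 0.010 fully pressed. It begins to yield at about 2 N and is fully pressed at about 5 N; beyond that the hone bears hard on the edge.
- station: Sharpening board, fixed, 190 x 260 mm (x, y), top at z 18; on it a wooden clamp (jaws 47 thick together, 110 long, up to z 74) holding a knife by its spine, with black thumb screws towards -x. Origin under the board; blade plane at x = +50, parallel to y; parking tray centred at x = -62, y = 0.
- knife: Santoku, fixed in the clamp edge up; blade 168 long, 46 deep, 2.4 thick. Origin: heel corner of the edge, 104 above the worktop; x along the edge to the tip (station +y), z up. Edge level from x = 0 to 60, then falls: z -1 at x 110, -2.2 at 130, -4.2 at 147, -6.8 at 160, -10.5 at 168 (tip). Black handle (19 thick, 120 long) at -x, its top 24 below the edge. All mm.
- edge_heel (a point): Point on the edge 8 mm from the heel corner, where the stroke begins.
- edge_mid (a point): Point on the edge 100 mm from the heel corner.
- edge_tip (a point): Point on the edge 162 mm from the heel corner, where the stroke leaves the knife.
- tray (a point): Centre of the parking tray's rubber floor, 20 mm above the worktop. Inside 52 mm (station x) by 74 mm (station y), rim 5 mm above the floor; the hone's shoe goes in with its handle parallel to the blade (either way round), 9 mm of room on its sides and 13 mm at its ends.

How it is judged:
By the outcome, as a careful person would: the job done as asked, in the order asked, and still so for the second after the job is handed in, with the robot touching nothing.
It also fails if it takes over 58 s, if anything falls off the work surface, if the arm or the gripper's body presses on something with over 40 N, if the wrist force passes 120 N, or if a joint passes its speed limit or range.

## Working session

There is one attempt and no reset: what is moved stays moved. The work goes in short steps, Python scripts to look and compute and a tool call to move; the robot and the scene stay as the last step left them, time stands still between calls to the robot, and variables do not carry over. Pictures are saved under pics/ and viewed, at most 12 in all, crops included, and the job is handed in when it is done.

Besides the shell and the picture viewer there is one more tool, called after "Emit:" as a command line: name --pt "numbers of a row" for each row, then --argument value for the rest. apply_moves: Moves the arm, as the interface text tells. Its arguments: {"type":"object","properties":{"rows":{"type":"array","items":{"type":"array","items":{"type":"number"}}}},"required":["rows"]}

```bash
ls; mkdir -p pics
python3 - <<'E'
from workcell import ctrl
import cv2
o=ctrl.get_obs();print(o['t'],o['eef_pos'],o['ee_rot'],o['gripper_width'])
for c in ['scene','top']:
    d=ctrl.capture(c);cv2.imwrite(f'pics/{c}0.png',d['color'][:,:,::-1])
    print(c,d['camera_matrix'].tolist(),d['rvec'],d['tvec'])
    for n in ['hone_fine','hone_coarse','station','knife','hone_fine_notch']:
        print(n,[(x['p'],x['at']) for x in ctrl.boxes_of(c,n)][:3])
E
```

```text
pics
0.0 [121.95233386 510.17866762 194.47947896] [-3.14012255e+00 -2.07939822e-04  2.90678449e+00] 91.90707603652915
scene [[494.213490992312, 0.0, 268.69713263515365], [0.0, 494.213490992312, 213.48833577367412], [0.0, 0.0, 1.0]] [ 2.28172057 -0.82205955  0.32621751] [-381.11973346  330.33229082 1137.46801694]
hone_fine [(0.95, [477.4, 341.9, 64.0]), (0.24, [475.7, -288.1, 72.2])]
hone_coarse [(0.59, [476.9, -290.8, 71.8])]
station [(0.7, [537.6, 29.1, 17.7])]
knife [(0.67, [583.7, -15.0, 76.6]), (0.63, [479.0, 341.2, 63.2])]
hone_fine_notch []
top [[495.3193975190976, 0.0, 277.5688898084169], [0.0, 495.3193975190976, 209.93359451350585], [0.0, 0.0, 1.0]] [ 2.2066294  -2.15177358  0.05393007] [  38.93408446  540.32005827 1520.75678991]
hone_fine [(0.88, [481.3, 356.3, 73.7]), (0.48, [535.1, 52.0, 18.9])]
hone_coarse [(0.75, [483.7, -278.6, 74.5])]
station [(0.66, [540.5, 51.3, 20.0])]
knife []
hone_fine_notch [(0.59, [580.0, -48.8, 80.2])]
```

View pics/scene0.png

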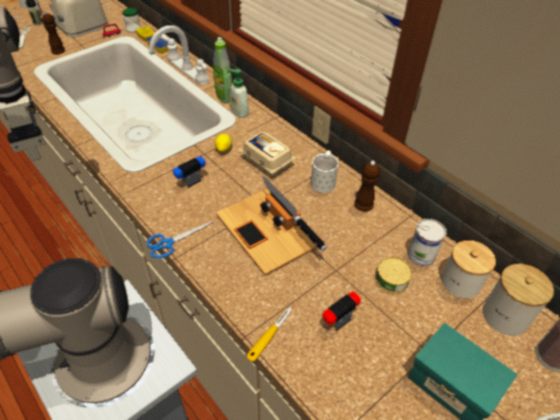

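View pics/top0.png

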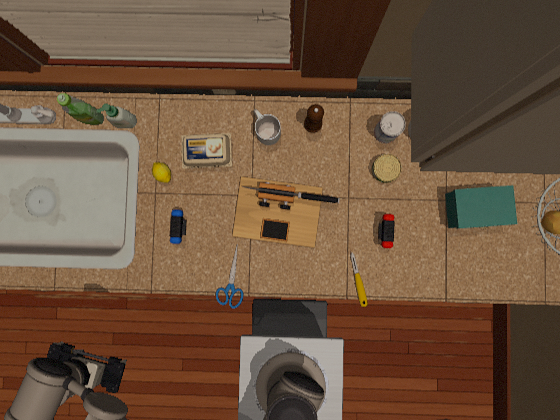

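The scene view shows the blue hone at px (190,170) and the red one at (342,310), with the board and knife between them. In the top view blue is at (176,227), red at (387,231), the tray at (275,230), and the knife runs from about (250,190) at the tip to (337,200) at the handle end.

Emit:
apply_moves --pt "1 0.9 -0.4 0.15 0 0 0" --pt "1 0.9 -0.4 0.15 0 0 0" --pt "1 0.9 -0.4 0.15 0 0 0" --pt "1 0.9 -0.4 0.15 0 0 0" --pt "1 0.9 -0.4 0.15 0 0 0" --pt "1 0.9 -0.4 0.15 0 0 0" --pt "1 0.9 -0.4 0.15 0 0 0" --pt "1 0.9 -0.4 0.15 0 0 0" --pt "1 0 0 0 0 0 0" --pt "1 0 0 0 0 0 0"

```text
t: 1.43
eef_pos: [411.7, 381.6, 242.9]
ee_rot: [3.142, -0.0, 2.903]
contact_force: [-0.3, 0.2, 0.4]
gripper_width: 91.4
grip_force: 0.0
```

Run:
```python
from workcell import ctrl
import cv2
o=ctrl.get_obs();print(o['t'],o['eef_pos'],o['ee_rot'],o['joint_pos'])
d=ctrl.capture('wrist');cv2.imwrite('pics/w1.png',d['color'][:,:,::-1])
print(d['camera_matrix'].tolist(),d['rvec'],d['tvec'])
print(ctrl.boxes_of('wrist','hone_fine'))
```

```text
1.4333 [411.72763373 381.56498682 242.89989292] [ 3.14150775e+00 -1.56004207e-04  2.90308563e+00] [ 6.10760770e-01  3.78751443e-01  1.33645361e+00  1.75027671e-04
  1.42642691e+00 -7.21553713e-01]
[[340.01737210163253, 0.0, 272.82574092276036], [0.0, 340.01737210163253, 209.79365012017033], [0.0, 0.0, 1.0]] [-2.26435355 -1.77973146 -0.28210853] [-466.98922653 -348.85651192  340.91190425]
[{'at': [472.4, 357.0, 74.1], 'p': 0.95}]
```

View pics/w1.png

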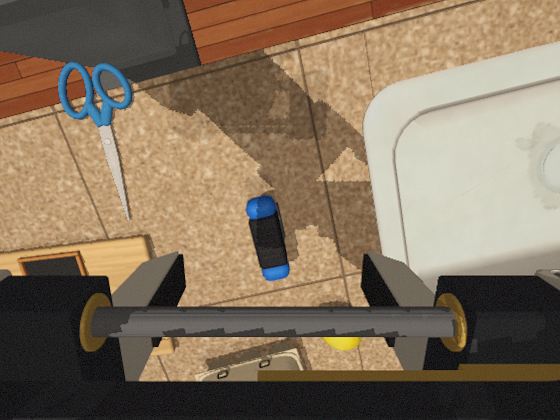

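The wrist view shows the blue hone: ends at about (261,207) and (276,271), black grip between them. The tray is at lower left, the scissors clear of it. Next I measure the ends from the wrist, top and scene views, and fit the board the same way.

```bash
cat > h.py <<'E'
import numpy as np,cv2
def P(d):
    R=cv2.Rodrigues(np.array(d['rvec'],float))[0];return R,np.array(d['tvec'],float).ravel(),np.array(d['camera_matrix'])
def ray(d,uv):
    R,t,K=P(d);c=-R.T@t;v=R.T@np.linalg.inv(K)@np.array([*uv,1.]);return c,v/np.linalg.norm(v)
def atz(d,uv,z):
    c,v=ray(d,uv);return c+v*(z-c[2])/v[2]
def tri(obs):
    A=np.zeros((3,3));b=np.zeros(3)
    for d,uv in obs:
        c,v=ray(d,uv);M=np.eye(3)-np.outer(v,v);A+=M;b+=M@c
    return np.linalg.solve(A,b)
def proj(d,X):
    return cv2.projectPoints(np.array(X,float).reshape(-1,3),np.array(d['rvec'],float),np.array(d['tvec'],float),np.array(d['camera_matrix']),None)[0].reshape(-1,2)
def blobs(d,lo,hi,box,n=2,mina=8):
    h=cv2.cvtColor(d['color'],cv2.COLOR_RGB2HSV);m=cv2.inRange(h,lo,hi);x0,y0,x1,y1=box
    k=np.zeros_like(m);k[y0:y1,x0:x1]=m[y0:y1,x0:x1]
    N,l,s,c=cv2.connectedComponentsWithStats(k)
    i=[j for j in np.argsort(-s[1:,4])+1 if s[j,4]>=mina][:n]
    return [(s[j,4],c[j],s[j,:4]) for j in i]
E
python3 - <<'E'
from workcell import ctrl
from h import *
D={c:ctrl.capture(c) for c in ['wrist','top','scene']}
B={'wrist':(235,185,305,290),'top':(160,200,195,255),'scene':(165,145,215,190)}
r={}
for c in D:
    b=blobs(D[c],(105,120,60),(130,255,255),B[c]);print(c,[(a,x.round(1),s) for a,x,s in b]);r[c]=[x for a,x,s in b]
    for x in r[c]: print('  z60',atz(D[c],x,62).round(1))
import itertools
key=lambda c:sorted(r[c],key=lambda x:atz(D[c],x,62)[0])
for i in range(2):
    print(i,tri([(D[c],key(c)[i]) for c in ['wrist','top','scene']]),tri([(D[c],key(c)[i]) for c in ['wrist','scene']]))
E
```

```text
wrist [(np.int32(555), array([259.9, 209.5]), array([246, 198,  29,  24], dtype=int32)), (np.int32(322), array([275.3, 274.2]), array([261, 264,  28,  19], dtype=int32))]
  z60 [440.8 358.9  62. ]
  z60 [525.6 356.8  62. ]
top [(np.int32(69), array([177. , 212.8]), array([172, 210,  11,   7], dtype=int32)), (np.int32(68), array([175.2, 239.8]), array([170, 237,  12,   7], dtype=int32))]
  z60 [520.  355.9  62. ]
  z60 [438.5 358.3  62. ]
scene [(np.int32(87), array([177.9, 172.5]), array([173, 167,  10,  12], dtype=int32)), (np.int32(57), array([200.5, 160.9]), array([196, 157,   9,  10], dtype=int32))]
  z60 [441.6 357.5  62. ]
  z60 [522.7 357.8  62. ]
0 [440.28952995 358.23305339  62.09100553] [441.67764227 358.64801321  60.79760039]
1 [521.58975697 356.05461261  64.89027082] [523.41903444 357.10198883  63.27320271]
```

Emit:
apply_moves --pt "1 0.44 -0.154 -0.64 0 0 0.61" --pt "1 0.44 -0.154 -0.64 0 0 0.61" --pt "1 0.44 -0.154 -0.64 0 0 0.61" --pt "1 0.44 -0.154 -0.64 0 0 0.62" --pt "1 0 0 0 0 0 0" --pt "1 0 0 0 0 0 0"

```text
t: 2.18
eef_pos: [479.3, 357.9, 139.3]
ee_rot: [-3.14, -0.003, 3.12]
contact_force: [0.3, 0.2, 0.5]
gripper_width: 91.7
grip_force: 0.0
```

Run:
```python
from workcell import ctrl
from h import *
o=ctrl.get_obs();print(o['t'],o['eef_pos'],o['ee_rot'])
d=ctrl.capture('wrist');cv2.imwrite('pics/w2.png',d['color'][:,:,::-1])
b=blobs(d,(105,120,60),(130,255,255),(0,0,560,420))
for a,x,s in b: print(a,x,s,atz(d,x,62).round(1),atz(d,x,68).round(1))
```

```text
2.1833 [479.33964408 357.92471775 139.29892797] [-3.14006212 -0.00324979  3.11993533]
1110 [274.14954955 159.86846847] [253 145  43  30] [440.5 358.6  62. ] [439.5 358.6  68. ]
648 [274.11882716 257.85648148] [255 249  39  19] [525.4 356.8  62. ] [522.5 356.9  68. ]
```

View pics/w2.png

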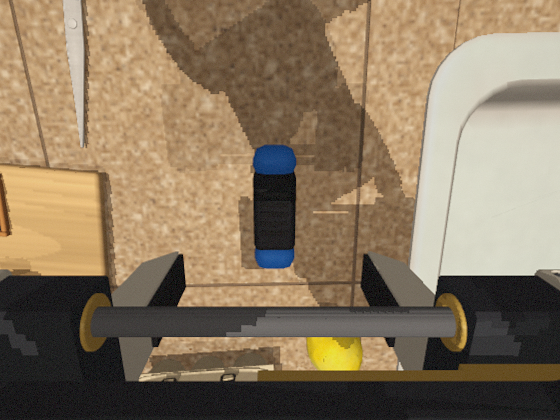

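The wrist view has the hone straight in line with the fingers: blue ends at (274,160) and (274,258), nothing beside it. The x centre is about 482. Descending to grip.

Emit:
apply_moves --pt "1 0.07 0 -0.65 0 0 0" --pt "1 0 0 -0.65 0 0 0" --pt "1 0 0 -0.65 0 0 0" --pt "1 0 0 -0.58 0 0 0" --pt "1 0 0 0 0 0 0" --pt "0 0 0 0 0 0 0" --pt "0 0 0 0 0 0 0" --pt "0 0 0 0 0 0 0" --pt "0 0 0 0 0 0 0" --pt "0 0 0 0 0 0 0"

```text
t: 3.07
eef_pos: [483.9, 358.4, 41.0]
ee_rot: [3.14, 0.002, 3.121]
contact_force: [0.2, 1.0, 0.7]
gripper_width: 62.8
grip_force: 0.0
```

Emit:
apply_moves --pt "0 0 0 0 0 0 0" --pt "0 0 0 0 0 0 0" --pt "0 0 0 0 0 0 0" --pt "0 0 0 0 0 0 0" --pt "0 0 0 0 0 0 0" --pt "0 0 0 0 0 0 0"

```text
t: 3.57
eef_pos: [483.3, 358.0, 39.5]
ee_rot: [3.141, 0.0, 3.121]
contact_force: [0.2, 0.6, 1.1]
gripper_width: 33.0
grip_force: 30.0
```

Emit:
apply_moves --pt "0 0 0 0.5 0 0 0" --pt "0 0 0 1 0 0 0" --pt "0 0 0 1 0 0 0" --pt "0 0.38 -0.88 0.35 0 0 0" --pt "0 0.38 -0.88 0.35 0 0 0" --pt "0 0.38 -0.88 0.35 0 0 0" --pt "0 0.38 -0.88 0.35 0 0 0" --pt "0 0.38 -0.88 0.35 0 0 0" --pt "0 0.38 -0.88 0.35 0 0 0" --pt "0 0.38 -0.88 0.35 0 0 0"

```text
t: 4.4
eef_pos: [589.8, 109.8, 237.9]
ee_rot: [3.142, -0.001, 3.121]
contact_force: [1.0, 0.9, -0.8]
gripper_width: 33.1
grip_force: 30.0
```

Emit:
apply_moves --pt "0 0.38 -0.88 0.35 0 0 0" --pt "0 0.38 -0.88 0.35 0 0 0" --pt "0 0 0 0 0 0 0" --pt "0 0 0 0 0 0 0" --pt "0 0 0 0 0 0 0"

```text
t: 4.82
eef_pos: [619.6, 41.4, 264.6]
ee_rot: [3.141, -0.002, 3.12]
contact_force: [0.3, -0.0, -2.2]
gripper_width: 33.0
grip_force: 30.0
```

Run:
```python
from workcell import ctrl
from h import *
import pickle
o=ctrl.get_obs();print(o['t'],o['eef_pos'],o['ee_rot'])
D={}
for c in ['wrist','top','scene']: D[c]=ctrl.capture(c); D[c]={k:np.array(v) for k,v in D[c].items()}
for c in ['wrist','top']:
  for n in ['knife','station','edge_heel','tray']: print(c,n,[(x['p'],x['at']) for x in ctrl.boxes_of(c,n)][:2])
pickle.dump(D,open('D.pkl','wb'))
cv2.imwrite('pics/w3.png',D['wrist']['color'][:,:,::-1])
```

```text
4.8167 [619.57802722  41.38777146 264.62912135] [ 3.14090433e+00 -1.89189465e-03  3.11998697e+00]
wrist knife [(0.93, [578.9, -36.1, 79.2])]
wrist station [(0.86, [525.1, 46.2, 16.7])]
wrist edge_heel [(0.8, [581.9, -38.1, 77.8])]
wrist tray [(0.89, [528.0, 49.2, 14.8])]
top knife [(0.59, [575.7, -68.1, 81.9])]
top station [(0.57, [558.1, 34.6, 17.2])]
top edge_heel [(0.57, [579.9, -67.1, 76.5])]
top tray [(0.64, [555.8, 34.6, 17.3])]
```

View pics/w3.png

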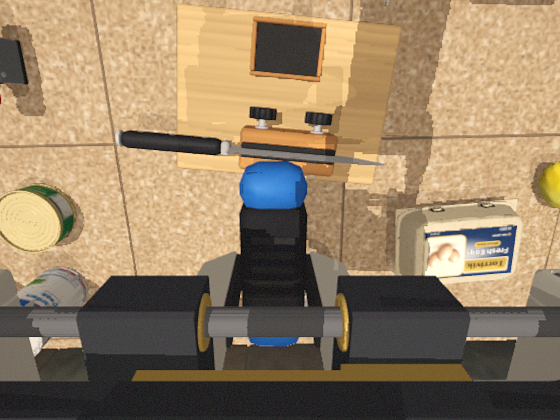

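The wrist view shows the tray at (288,48), the board corners at about (178,5), (400,26), (372,184) and (178,167), and the knife with handle left, heel near (229,150) and tip near (385,163). The held hone is at (273,250). I need a zoom for exact pixels.

Run:
```python
import pickle,cv2
D=pickle.load(open('D.pkl','rb'))
im=D['wrist']['color'][0:196,170:405,::-1]
cv2.imwrite('pics/w3z.png',cv2.resize(im,None,fx=3,fy=3,interpolation=cv2.INTER_CUBIC))
```

```text
(no output)
```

View pics/w3z.png

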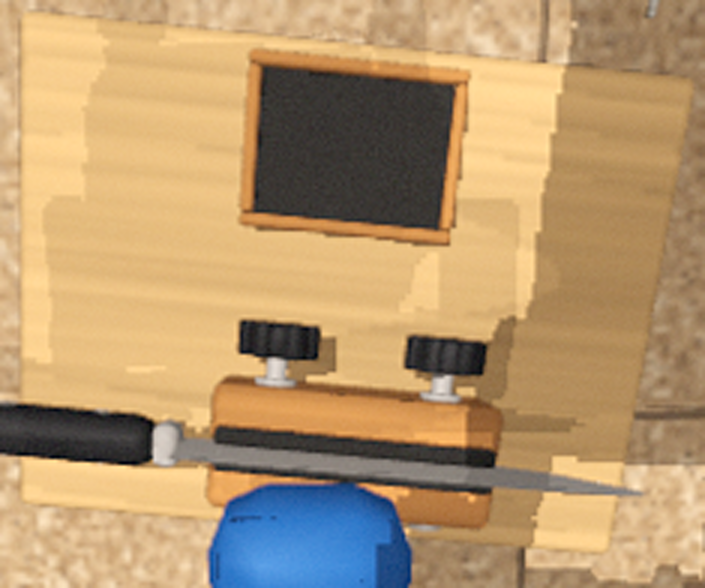

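Run:
```python
import pickle
from h import *
from scipy.optimize import least_squares
D=pickle.load(open('D.pkl','rb'));d=D['wrist']
z2=lambda p:(np.array(p)+.5)/3-.5+[170,0]
M=[(-95,-130,18),(-95,130,18),(95,130,18),(95,-130,18),(-88,-37,21),(-88,37,21),(-36,37,23),(-36,-37,23)]
U=z2([(22,13),(692,80),(608,551),(22,503),(262,67),(457,84),(441,230),(253,211)])
def T(p,X):
    X=np.array(X,float);c,s=np.cos(p[2]),np.sin(p[2]);Y=X.copy();Y[:,0]=p[0]+c*X[:,0]-s*X[:,1];Y[:,1]=p[1]+s*X[:,0]+c*X[:,1];return Y
f=lambda p:(proj(d,T(p,M))-U).ravel()
r=least_squares(f,[540,45,0.],x_scale=[1,1,.01],loss='soft_l1');p=r.x;print(p,np.degrees(p[2]));print(f(p).reshape(-1,2).round(1).tolist())
R,t,K=P(d);print('cam',-R.T@t)
print('tip at z93.5',atz(d,z2((640,492)),93.5),'exp x line',T(p,[(50,0,0),(50,100,0)])[:,:2])
c,s=np.cos(p[2]),np.sin(p[2])
def st(X): q=X[:2]-p[:2];return np.array([c*q[0]+s*q[1],-s*q[0]+c*q[1]])
for q,z in [((640,492),93.5),((178,440),104),((178,462),104),((300,450),104),((300,466),104),((440,461),103.5),((440,481),103.5)]: print(q,st(atz(d,z2(q),z)).round(1))
# overlay of edge/spine for heel y=-84
h=-84
E=[(0,0),(60,0),(110,-1),(130,-2.2),(147,-4.2),(160,-6.8),(168,-10.5)]
print(((proj(d,T(p,[(50,h+a,104+b) for a,b in E]))-[170,0]+.5)*3-.5).round(0).tolist())
for cam in ['top','scene']:
    im=cv2.resize(D[cam]['color'][:,:,::-1],None,fx=3,fy=3,interpolation=cv2.INTER_CUBIC)
    for X in [T(p,M),T(p,[(50,h+a,104+b) for a,b in E])]:
        for u in proj(D[cam],X): cv2.circle(im,tuple(int(v) for v in u*3+1),2,(255,0,255),-1)
    u0=(proj(D[cam],T(p,[(0,0,50)]))[0]*3).astype(int); cv2.imwrite(f'pics/ov_{cam}.png',im[u0[1]-150:u0[1]+150,u0[0]-200:u0[0]+200])
a,b=[cv2.imread(f'pics/ov_{c}.png') for c in ['top','scene']];cv2.imwrite('pics/ov.png',np.hstack([a,b]))
```

```text
[ 5.41162851e+02  5.34605831e+01 -1.10630022e-01] -6.338633329002613
[[-1.4, 1.4], [2.5, 2.0], [0.8, 4.9], [-1.5, 3.6], [0.3, -2.0], [0.1, -1.2], [-0.2, -1.1], [-0.1, -0.8]]
cam [535.84631032  42.17316227 453.83621338]
tip at z93.5 [603.33773683 158.2682328   93.5       ] exp x line [[590.857188    47.94035845]
 [601.89763728 147.32903224]]
(640, 492) [ 50.2 111. ]
(178, 440) [ 45.  -52.3]
(178, 462) [ 52.5 -52. ]
(300, 450) [ 44.7 -10.7]
(300, 466) [ 50.1 -10.3]
(440, 461) [44.3 37.4]
(440, 481) [51.1 38.2]
[[84.0, 446.0], [260.0, 462.0], [405.0, 475.0], [462.0, 479.0], [510.0, 482.0], [545.0, 484.0], [565.0, 485.0]]
```

View pics/ov.png

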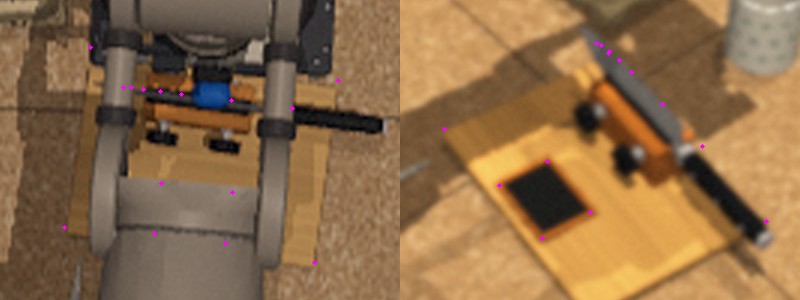

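The board-corner fit is loose (up to 5 px), but the tray and edge agree: yaw about -6.3°, edge at station x 50, tip at y 111, so the heel is at about -57. In the overlay, the tray markers fit the scene view. The knife markers there were shifted because my trial heel value was wrong. I'll rotate the hone and look again from behind the heel.

Emit:
apply_moves --pt "0 -0.06 -0.19 0 0 0 -0.95" --pt "0 -0.06 -0.19 0 0 0 -0.95" --pt "0 -0.06 -0.19 0 0 0 -0.95" --pt "0 -0.06 -0.19 0 0 0 -0.95" --pt "0 -0.06 -0.19 0 0 0 -0.95" --pt "0 -0.06 -0.19 0 0 0 -0.95" --pt "0 -0.06 -0.19 0 0 0 -0.95" --pt "0 -0.06 -0.19 0 0 0 -0.95" --pt "0 -0.06 -0.19 0 0 0 -0.95" --pt "0 -0.06 -0.19 0 0 0 -0.95"

```text
t: 6.2
eef_pos: [596.0, -35.2, 265.6]
ee_rot: [3.141, 0.0, 2.287]
contact_force: [0.5, -0.4, -1.5]
gripper_width: 33.2
grip_force: 30.0
```

Emit:
apply_moves --pt "0 -0.06 -0.19 0 0 0 -0.95" --pt "0 -0.06 -0.19 0 0 0 -0.95" --pt "0 -0.06 -0.19 0 0 0 -0.95" --pt "0 -0.06 -0.19 0 0 0 -0.95" --pt "0 -0.06 -0.19 0 0 0 -0.95" --pt "0 -0.06 -0.19 0 0 0 -0.95" --pt "0 -0.06 -0.19 0 0 0 -0.95" --pt "0 -0.06 -0.19 0 0 0 -0.95" --pt "0 -0.06 -0.19 0 0 0 -0.95" --pt "0 -0.06 -0.19 0 0 0 -0.95"

```text
t: 7.03
eef_pos: [572.0, -111.2, 265.6]
ee_rot: [3.141, 0.0, 1.458]
contact_force: [0.0, -0.1, -2.7]
gripper_width: 33.1
grip_force: 30.0
```

Emit:
apply_moves --pt "0 0 0 0 0 0 0" --pt "0 0 0 0 0 0 0"

```text
t: 7.2
eef_pos: [572.1, -111.0, 265.6]
ee_rot: [3.141, -0.0, 1.464]
contact_force: [-0.5, 0.8, -1.2]
gripper_width: 33.0
grip_force: 30.0
```

Run:
```python
from workcell import ctrl
from h import *
import pickle
o=ctrl.get_obs();print(o['t'],o['eef_pos'],o['ee_rot'],o['joint_pos'],o['contact_force'])
D={}
for c in ['wrist','scene']: D[c]=ctrl.capture(c); D[c]={k:np.array(v) for k,v in D[c].items()}
pickle.dump(D,open('D2.pkl','wb'))
a=cv2.resize(D['wrist']['color'][0:330,150:410,::-1],None,fx=1.8,fy=1.8,interpolation=cv2.INTER_CUBIC)
b=cv2.resize(D['scene']['color'][170:269,255:337,::-1],None,fx=4,fy=6,interpolation=cv2.INTER_CUBIC)
a=cv2.resize(a,(468,594));print(a.shape,b.shape)
cv2.imwrite('pics/w4.png',np.hstack([a,b]) if a.shape[0]==b.shape[0] else a)
```

```text
7.2 [ 572.09463386 -110.96720745  265.61327989] [ 3.14136556e+00 -1.26007301e-04  1.46422983e+00] [-3.23170881e-01  4.10493995e-01  1.22714983e+00  1.72254970e-04
  1.50375413e+00 -2.16615889e-01] [-0.48111375  0.84662065 -1.2024372 ]
(594, 468, 3) (594, 328, 3)
```

View pics/w4.png

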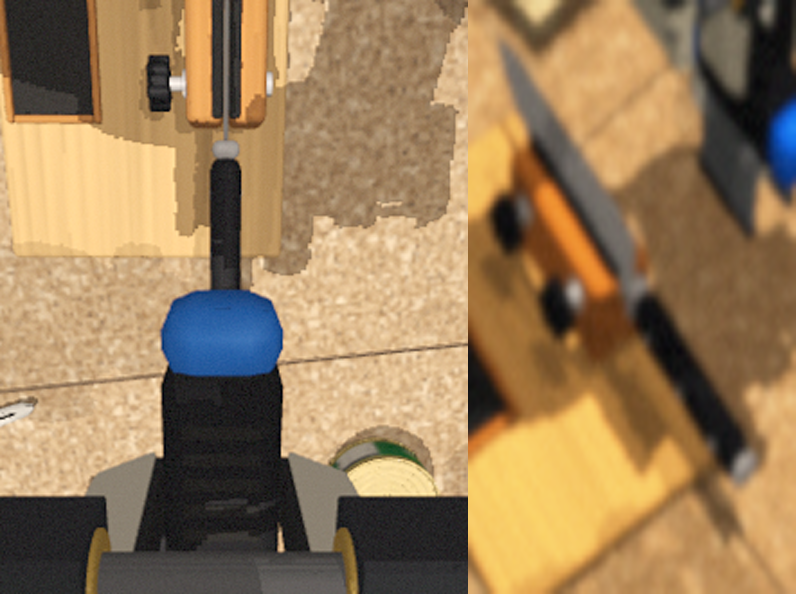

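The left panel shows the blade running vertically in line with the held hone: the blade starts just above the bolster at about (226,140), and the hone's middle is at col 222. The right panel has the tip at (503,40) and the heel near (632,262).

Run:
```python
import pickle
from h import *
D1=pickle.load(open('D.pkl','rb'));D=pickle.load(open('D2.pkl','rb'))
w=D['wrist'];s=D['scene'];w1=D1['wrist']
q=lambda x,y:((x+.5)/1.8-.5+150,(y+.5)/1.8-.5)
zs=lambda x,y:((x-468+.5)/4-.5+255,(y+.5)/6-.5+170)
z2=lambda x,y:np.array([(x+.5)/3-.5+170,(y+.5)/3-.5])
R,t,K=P(w);print('cam',-R.T@t)
print('tip tri',tri([(w1,z2(640,492)),(s,zs(503,42))]))
for y in (137,141,145): print('heel w',atz(w,q(226,y),104))
print('heel w1',atz(w1,z2(170,458),104), atz(w1,z2(178,460),104))
for p in [(632,262),(636,272),(625,255)]: print('heel s',atz(s,zs(*p),104))
print('edge pts w',[atz(w,q(x,y),104).round(1) for x,y in [(230,5),(227,130)]])
# sub-pixel: brightness profile of blade rows
g=cv2.cvtColor(w['color'],cv2.COLOR_RGB2GRAY)
for v in (10,30,50,66,72,76,80): print(v,g[v,266:288])
c=tri([(w1,z2(357,147)),(w,q(-60,20))]) 
# tray inner near corners seen in w: right-near inner corner
print('tray near +x corner w z20',atz(w,q(97,118),25),'w1 model',atz(w1,z2(253,211),25),atz(w1,z2(357,148),20),'w1 corners',[atz(w1,z2(*k),22).round(1) for k in [(262,67),(457,84),(441,230),(253,211)]])
print('outer',[atz(w1,z2(*k),25).round(1) for k in [(250,52),(470,75),(449,240),(242,220)]],atz(w,q(100,121),25))
```

```text
cam [581.33775506 -27.94084687 454.6700504 ]
tip tri [604.20676164 157.22141272  93.80122324]
heel w [586.13758435  -7.37986759 104.        ]
heel w [585.929733    -9.36400065 104.        ]
heel w [585.72109293 -11.35566278 104.        ]
heel w1 [586.17168154  -6.630648   104.        ] [586.91177688  -3.93872528 104.        ]
heel s [574.66431574 -15.14367834 104.        ]
heel s [572.72367642 -21.24862207 104.        ]
heel s [573.88800884  -9.08346234 104.        ]
edge pts w [array([594.6,  53.9, 104. ]), array([587.,  -4., 104.])]
10 [187 130  38  57  50  55  47  44 107 126 122  71  32  38  58  57  62  45
 143 185 189 183]
30 [172 112  43  57  51  58  47  41 110 128 113  66  33  37  40  56  54  37
 183 192 185 184]
50 [172 115  51  54  54  55  50  44 109 132 110  61  33  45  41  54  55  68
 180 191 183 182]
66 [165 172 158 145 140 133 109  90 115 128 111  82  82  82  88 141 155 163
 172 173 137 110]
72 [118 116 134 129 120 125 120 116 121 123 115 110 111 116 122 124 123 121
 125 146 151 145]
76 [120 116 139 149 150 150 150 151 128 117 125 136 143 146 147 154 156 155
 158 156 154 154]
80 [121 121 130 146 153 160 162 163 164 158 160 162 161 158 159 153 142 151
 160 155 152 153]
tray near +x corner w z20 [505.23477225  17.57825828  25.        ] w1 model [502.34988274  20.83152233  25.        ] [480.19021084  61.7690652   20.        ] w1 corners [array([451.8,  26. ,  22. ]), array([459.1,  99.8,  22. ]), array([510.7,  94.6,  22. ]), array([502.1,  20.7,  22. ])]
outer [array([447.3,  21.8,  25. ]), array([456.8, 104.2,  25. ]), array([514.6,  97.5,  25. ]), array([505.5,  16.4,  25. ])] [506.86721267  15.59347301  25.        ]
```

Tip triangulates to (604,157,94) and heel to about (585.8,-9.8), 168 mm apart with the heights consistent. Tray centre is about (480.7,60.2). Moving above the start point.

Emit:
apply_moves --pt "0 0.06 0.44 -0.42 0 0 0" --pt "0 0.06 0.44 -0.42 0 0 0" --pt "0 0.06 0.44 -0.42 0 0 0" --pt "0 0.06 0.44 -0.42 0 0 0" --pt "0 0.06 0.44 -0.42 0 0 0" --pt "0 0.06 0.44 -0.42 0 0 0" --pt "0 0 0 0 0 0 0" --pt "0 0 0 0 0 0 0" --pt "0 0 0 0 0 0 0"

```text
t: 8.05
eef_pos: [587.0, -5.3, 165.4]
ee_rot: [3.14, 0.0, 1.464]
contact_force: [0.3, 0.5, -0.9]
gripper_width: 32.9
grip_force: 30.0
```

Run:
```python
from workcell import ctrl
from h import *
o=ctrl.get_obs();print(o['t'],o['eef_pos'],o['ee_rot'],o['contact_force'])
d=ctrl.capture('wrist');s=ctrl.capture('scene')
g=cv2.cvtColor(d['color'],cv2.COLOR_RGB2GRAY)
R,t,K=P(d);print('cam',-R.T@t)
a=cv2.resize(d['color'][0:300,130:420,::-1],(540,559),interpolation=cv2.INTER_CUBIC)
u=proj(s,[[590,20,104]])[0].astype(int);print(u)
b=cv2.resize(s['color'][u[1]-60:u[1]+80,u[0]-30:u[0]+35,::-1],(260,559),interpolation=cv2.INTER_CUBIC)
cv2.imwrite('pics/w5.png',np.hstack([a,b]))
```

```text
8.05 [587.01320942  -5.33226167 165.42679283] [3.14036074e+00 3.87214630e-04 1.46395098e+00] [ 0.2762834   0.47041182 -0.87888419]
cam [596.09036857  77.81405717 354.44779111]
[291 203]
```

View pics/w5.png

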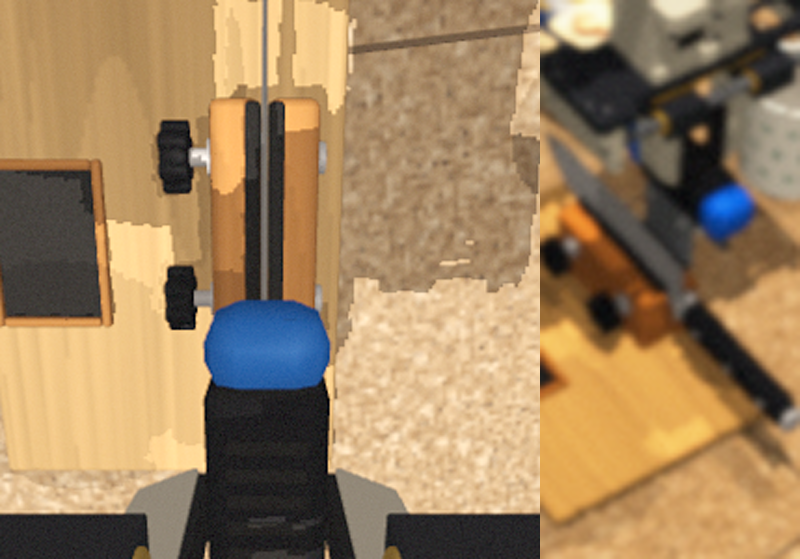

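The blade at col 264 runs straight under the hone's middle at col 266, aligned within about 1 mm, with the scene view showing the hone above the heel. Descending.

Emit:
apply_moves --pt "0 0 0 -0.2 0 0 0" --pt "0 0 0 -0.2 0 0 0" --pt "0 0 0 -0.2 0 0 0" --pt "0 0 0 -0.2 0 0 0" --pt "0 0 0 0 0 0 0" --pt "0 0 0 0 0 0 0" --pt "0 0 0 0 0 0 0"

```text
t: 8.73
eef_pos: [586.5, -5.2, 132.7]
ee_rot: [-3.141, -0.0, 1.463]
contact_force: [-0.7, -0.2, -1.3]
gripper_width: 32.9
grip_force: 30.0
```

Emit:
apply_moves --pt "0 0 0 -0.05 0 0 0" --pt "0 0 0 -0.05 0 0 0" --pt "0 0 0 0 0 0 0" --pt "0 0 0 0 0 0 0" --pt "0 0 0 0 0 0 0"

```text
t: 9.15
eef_pos: [586.4, -5.1, 128.9]
ee_rot: [-3.141, -0.0, 1.463]
contact_force: [-2.8, -0.5, 1.9]
gripper_width: 33.2
grip_force: 30.0
```

Emit:
apply_moves --pt "0 -0.02 0 -0.02 0 0 0" --pt "0 0 0 0 0 0 0" --pt "0 0 0 0 0 0 0"

```text
t: 9.4
eef_pos: [585.7, -5.2, 128.0]
ee_rot: [3.142, -0.0, 1.463]
contact_force: [-1.7, 0.3, 1.9]
gripper_width: 32.5
grip_force: 30.0
```

Run:
```python
from workcell import ctrl
o=ctrl.get_obs();print(o['t'],o['eef_pos'],o['contact_force'],o['ft_torque'])
```

```text
9.4 [585.65971321  -5.18236995 127.99517006] [-1.7109616   0.25106677  1.88032203] [-0.0513258   0.57350794 -0.02093199]
```

Emit:
apply_moves --pt "0 0.004 0.05 0 0 0 0" --pt "0 0.004 0.05 0 0 0 0" --pt "0 0.004 0.05 0 0 0 0" --pt "0 0.004 0.05 0 0 0 0" --pt "0 0.004 0.05 0 0 0 0" --pt "0 0.005 0.05 0 0 0 0" --pt "0 0.005 0.05 0 0 0 0" --pt "0 0.005 0.05 0 0 0 0" --pt "0 0.005 0.05 0 0 0 0" --pt "0 0.005 0.05 0 0 0 0"

```text
t: 10.23
eef_pos: [587.7, 15.0, 128.0]
ee_rot: [3.141, 0.0, 1.463]
contact_force: [-0.3, -0.8, 2.1]
gripper_width: 33.1
grip_force: 30.0
```

Emit:
apply_moves --pt "0 0.0055 0.05 0 0 0 0" --pt "0 0.0055 0.05 0 0 0 0" --pt "0 0.0055 0.05 0 0 0 0" --pt "0 0.0055 0.05 0 0 0 0" --pt "0 0.0055 0.05 0 0 0 0" --pt "0 0.0055 0.05 0 0 0 0" --pt "0 0.0055 0.05 0 0 0 0" --pt "0 0.0055 0.05 0 0 0 0" --pt "0 0.0055 0.05 0 0 0 0" --pt "0 0.0055 0.05 0 0 0 0"

```text
t: 11.07
eef_pos: [589.8, 35.0, 128.0]
ee_rot: [3.141, -0.0, 1.463]
contact_force: [-0.2, -2.1, 0.9]
gripper_width: 32.9
grip_force: 30.0
```

Emit:
apply_moves --pt "0 0.0055 0.05 0 0 0 0" --pt "0 0.0055 0.05 0 0 0 0" --pt "0 0.0055 0.05 0 0 0 0" --pt "0 0.0055 0.05 0 0 0 0" --pt "0 0.0055 0.05 0 0 0 0" --pt "0 0.0055 0.05 0 0 0 0" --pt "0 0.0055 0.05 0 0 0 0" --pt "0 0.0055 0.05 0 0 0 0" --pt "0 0.0055 0.05 0 0 0 0" --pt "0 0.0055 0.05 0 0 0 0"

```text
t: 11.9
eef_pos: [592.0, 55.0, 127.9]
ee_rot: [3.141, -0.0, 1.463]
contact_force: [-0.7, -0.5, 1.7]
gripper_width: 33.5
grip_force: 30.0
```

Emit:
apply_moves --pt "0 0.0055 0.05 -0.001 0 0 0" --pt "0 0.0055 0.05 -0.001 0 0 0" --pt "0 0.0055 0.05 -0.001 0 0 0" --pt "0 0.0055 0.05 -0.001 0 0 0" --pt "0 0.0055 0.05 -0.001 0 0 0" --pt "0 0.0055 0.05 -0.001 0 0 0" --pt "0 0.0055 0.05 -0.001 0 0 0" --pt "0 0.0055 0.05 -0.001 0 0 0" --pt "0 0.0055 0.05 -0.001 0 0 0" --pt "0 0.0055 0.05 -0.001 0 0 0"

```text
t: 12.73
eef_pos: [594.2, 75.0, 127.6]
ee_rot: [3.141, -0.0, 1.463]
contact_force: [-0.5, -1.5, 1.4]
gripper_width: 33.1
grip_force: 30.0
```

Emit:
apply_moves --pt "0 0.0055 0.05 -0.0013 0 0 0" --pt "0 0.0055 0.05 -0.0013 0 0 0" --pt "0 0.0055 0.05 -0.0013 0 0 0" --pt "0 0.0055 0.05 -0.0013 0 0 0" --pt "0 0.0055 0.05 -0.0013 0 0 0" --pt "0 0.0055 0.05 -0.0013 0 0 0" --pt "0 0.0055 0.05 -0.0013 0 0 0" --pt "0 0.0055 0.05 -0.0013 0 0 0" --pt "0 0.0055 0.05 -0.0013 0 0 0" --pt "0 0.0055 0.05 -0.0013 0 0 0"

```text
t: 13.57
eef_pos: [596.3, 95.0, 127.0]
ee_rot: [3.142, 0.0, 1.462]
contact_force: [-0.2, -0.8, 2.2]
gripper_width: 33.3
grip_force: 30.0
```

Emit:
apply_moves --pt "0 0.0055 0.05 -0.0015 0 0 0" --pt "0 0.0055 0.05 -0.0015 0 0 0" --pt "0 0.0055 0.05 -0.002 0 0 0" --pt "0 0.0055 0.05 -0.002 0 0 0" --pt "0 0.0055 0.05 -0.0025 0 0 0" --pt "0 0.0055 0.05 -0.003 0 0 0" --pt "0 0.0055 0.05 -0.003 0 0 0" --pt "0 0.0055 0.05 -0.003 0 0 0" --pt "0 0.0055 0.05 -0.003 0 0 0" --pt "0 0.0055 0.05 -0.003 0 0 0"

```text
t: 14.4
eef_pos: [598.6, 115.0, 126.0]
ee_rot: [3.141, -0.0, 1.463]
contact_force: [0.3, -2.2, 1.4]
gripper_width: 33.1
grip_force: 30.0
```

Emit:
apply_moves --pt "0 0.0055 0.05 -0.0035 0 0 0" --pt "0 0.0055 0.05 -0.0035 0 0 0" --pt "0 0.0055 0.05 -0.0045 0 0 0" --pt "0 0.0055 0.05 -0.0045 0 0 0" --pt "0 0.0055 0.05 -0.005 0 0 0" --pt "0 0.0055 0.05 -0.005 0 0 0" --pt "0 0.0055 0.05 -0.0055 0 0 0" --pt "0 0.0055 0.05 -0.0055 0 0 0" --pt "0 0.0055 0.05 -0.006 0 0 0" --pt "0 0.0055 0.05 -0.006 0 0 0"

```text
t: 15.23
eef_pos: [600.8, 135.0, 124.1]
ee_rot: [3.141, -0.0, 1.463]
contact_force: [0.1, 0.2, 2.5]
gripper_width: 32.9
grip_force: 30.0
```

Emit:
apply_moves --pt "0 0.0055 0.05 -0.007 0 0 0" --pt "0 0.0055 0.05 -0.008 0 0 0" --pt "0 0.0055 0.05 -0.008 0 0 0" --pt "0 0.0055 0.05 -0.009 0 0 0" --pt "0 0.0055 0.05 -0.01 0 0 0" --pt "0 0.0055 0.05 -0.01 0 0 0" --pt "0 0.0055 0.05 -0.01 0 0 0" --pt "0 0.0055 0.05 -0.011 0 0 0"

```text
t: 15.9
eef_pos: [602.5, 151.0, 121.1]
ee_rot: [3.142, -0.0, 1.463]
contact_force: [0.6, -0.5, 2.3]
gripper_width: 33.1
grip_force: 30.0
```

Emit:
apply_moves --pt "0 0.0055 0.05 -0.012 0 0 0" --pt "0 0.0055 0.05 -0.012 0 0 0" --pt "0 0.0055 0.05 -0.01 0 0 0" --pt "0 0.0055 0.05 0 0 0 0" --pt "0 0.0055 0.05 0 0 0 0" --pt "0 0.0055 0.05 0 0 0 0" --pt "0 0.0055 0.05 0 0 0 0" --pt "0 0.0055 0.05 0 0 0 0" --pt "0 0 0 0 0 0 0"

```text
t: 16.65
eef_pos: [603.9, 167.2, 119.2]
ee_rot: [-3.141, 0.0, 1.463]
contact_force: [-0.1, 0.7, -1.1]
gripper_width: 33.1
grip_force: 30.0
```

Stroke done, with force back to baseline past the tip. Lifting and moving over the tray.

Emit:
apply_moves --pt "0 0 0 0.5 0 0 0" --pt "0 0 0 0.75 0 0 0" --pt "0 0 0 0.75 0 0 0" --pt "0 -0.61 -0.54 0 0 0 0" --pt "0 -0.61 -0.54 0 0 0 0" --pt "0 -0.62 -0.54 0 0 0 0" --pt "0 -0.62 -0.54 0 0 0 0" --pt "0 -0.62 -0.54 0 0 0 0" --pt "0 0 0 0 0 0 0" --pt "0 0 0 0 0 0 0"

```text
t: 17.48
eef_pos: [480.1, 57.9, 200.1]
ee_rot: [3.141, -0.0, 1.461]
contact_force: [1.1, 0.0, -1.6]
gripper_width: 33.2
grip_force: 30.0
```

Run:
```python
import pickle
from workcell import ctrl
from h import *
o=ctrl.get_obs();print(o['t'],o['eef_pos'],o['ee_rot'])
d=ctrl.capture('wrist')
cv2.imwrite('pics/w6.png',cv2.resize(d['color'][0:330,100:460,::-1],None,fx=1.8,fy=1.8,interpolation=cv2.INTER_CUBIC))
w1=pickle.load(open('D.pkl','rb'))['wrist']
for p in [(240,322),(320,328),(405,338),(490,342)]:
  for z in (45,60): print(p,z,atz(w1,(np.array(p)+.5)/3-.5+[170,0],z).round(1))
```

```text
17.4833 [480.12451136  57.94357353 200.13592056] [ 3.14134073e+00 -2.22278659e-05  1.46054250e+00]
(240, 322) 45 [543.3  15.3  45. ]
(240, 322) 60 [543.   16.3  60. ]
(320, 328) 45 [546.2  46.   45. ]
(320, 328) 60 [545.8  45.8  60. ]
(405, 338) 45 [550.6  78.7  45. ]
(405, 338) 60 [550.   77.3  60. ]
(490, 342) 45 [552.8 111.5  45. ]
(490, 342) 60 [552.1 108.9  60. ]
```

View pics/w6.png

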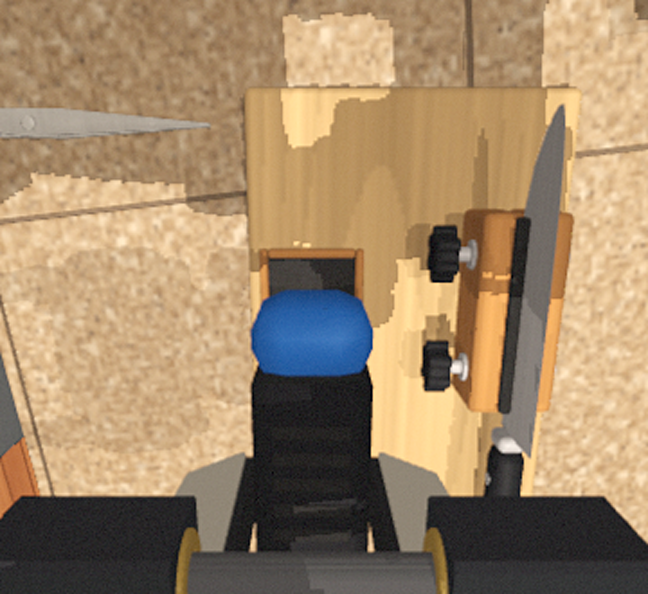

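The wrist view has the hone's midline (col 312) over the tray's middle (col 313), handle parallel to the blade. Screw knobs are about 63 mm to the right, so I'll open only partly. Lowering.

Emit:
apply_moves --pt "0 0.01 0.04 -0.55 0 0 0" --pt "0 0 0 -0.55 0 0 0" --pt "0 0 0 -0.55 0 0 0" --pt "0 0 0 -0.55 0 0 0" --pt "0 0 0 -0.55 0 0 0" --pt "0 0 0 -0.4 0 0 0" --pt "0 0 0 -0.15 0 0 0" --pt "0 0 0 0 0 0 0" --pt "0 0 0 0 0 0 0" --pt "0 0 0 0 0 0 0"

```text
t: 18.37
eef_pos: [482.6, 60.6, 68.8]
ee_rot: [3.139, -0.0, 1.463]
contact_force: [0.0, 0.6, -1.9]
gripper_width: 32.9
grip_force: 30.0
```

Emit:
apply_moves --pt "0 0 0 -0.08 0 0 0" --pt "0 0 0 -0.06 0 0 0" --pt "0 0 0 0 0 0 0" --pt "0 0 0 0 0 0 0" --pt "0 0 0 0 0 0 0"

```text
t: 18.78
eef_pos: [481.5, 60.4, 62.4]
ee_rot: [3.141, -0.0, 1.462]
contact_force: [0.0, 0.6, -1.1]
gripper_width: 33.0
grip_force: 30.0
```

Not in contact yet; easing down by small steps.

Emit:
apply_moves --pt "0 -0.01 -0.01 -0.03 0 0 0" --pt "0 0 0 -0.03 0 0 0" --pt "0 0 0 0 0 0 0" --pt "0 0 0 0 0 0 0"

```text
t: 19.12
eef_pos: [481.0, 60.0, 59.7]
ee_rot: [-3.141, 0.0, 1.462]
contact_force: [0.0, 1.1, -0.8]
gripper_width: 32.7
grip_force: 30.0
```

Emit:
apply_moves --pt "0 0 0 -0.02 0 0 0" --pt "0 0 0 0 0 0 0" --pt "0 0 0 0 0 0 0"

```text
t: 19.37
eef_pos: [481.3, 59.9, 59.4]
ee_rot: [3.141, 0.0, 1.463]
contact_force: [-0.9, -1.2, 3.8]
gripper_width: 32.5
grip_force: 30.0
```

Contact with the tray floor (+5 N). Releasing partly, waiting, and rising.

Emit:
apply_moves --pt "0.6 0 0 0 0 0 0" --pt "0.6 0 0 0 0 0 0" --pt "0.6 0 0 0 0 0 0" --pt "0.6 0 0 0 0 0 0" --pt "0.6 0 0 0 0 0 0" --pt "0.6 0 0 0 0 0 0"

```text
t: 19.87
eef_pos: [481.0, 60.0, 58.9]
ee_rot: [-3.142, -0.0, 1.463]
contact_force: [0.6, 0.5, 0.4]
gripper_width: 55.3
grip_force: 0.0
```

Emit:
apply_moves --pt "0.6 0 0 0.2 0 0 0" --pt "0.6 0 0 0.5 0 0 0" --pt "0.6 0 0 0.9 0 0 0" --pt "0.6 0 0 0.9 0 0 0" --pt "0.6 0 0 0.9 0 0 0" --pt "0.6 -0.4 -0.4 0.6 0 0 0" --pt "0.6 -0.5 -0.7 0 0 0 0" --pt "0.6 -0.5 -0.7 0 0 0 0" --pt "0.6 0 0 0 0 0 0" --pt "0.6 0 0 0 0 0 0"

```text
t: 20.7
eef_pos: [424.6, -12.9, 220.0]
ee_rot: [3.14, 0.0, 1.46]
contact_force: [-0.3, 1.4, -1.1]
gripper_width: 55.3
grip_force: 0.0
```

Run:
```python
from workcell import ctrl
from h import *
o=ctrl.get_obs();print(o['t'],o['eef_pos'],o['gripper_width'],o['contact_force'])
d=ctrl.capture('wrist');s=ctrl.capture('scene')
for n in ['hone_fine','hone_coarse']: print([ (x['p'],x['at']) for x in ctrl.boxes_of('scene',n)])
a=cv2.resize(d['color'][:,:,::-1],(480,360));u=proj(s,[[481,60,40]])[0].astype(int)
b=cv2.resize(s['color'][u[1]-60:u[1]+60,u[0]-50:u[0]+50,::-1],(300,360),interpolation=cv2.INTER_CUBIC)
cv2.imwrite('pics/end.png',np.hstack([a,b]))
```

```text
20.7 [424.60385617 -12.93135183 219.95375171] 55.274338949445536 [-0.33440733  1.37213267 -1.06212527]
[(0.81, [471.7, 55.3, 94.2])]
[(0.63, [477.4, -288.4, 75.9])]
```

View pics/end.png

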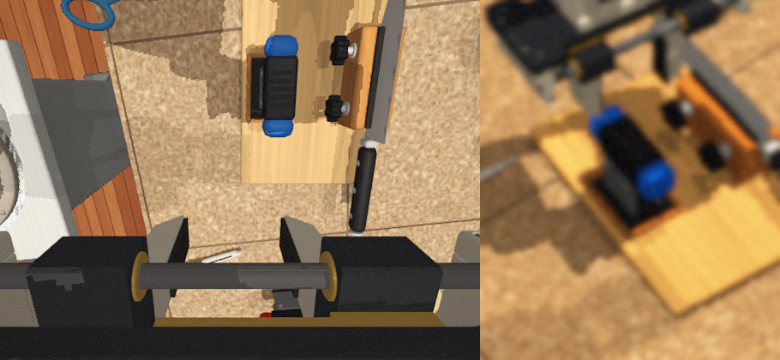

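The blue hone stands upright in the tray at (280,85) in the wrist panel and (635,170) in the scene panel, parallel to the blade, and the gripper is clear of it. The network still reports the red hone in its place.

```bash
python3 -c "
from workcell import ctrl
print(ctrl.hand_in())"
```

```text
the job is handed in; nothing more can be done
None
```

I drew the fine hone lightly along the whole edge from heel to tip, stood it upright in the parking tray and left the coarse hone untouched; the job was handed in at about 21 s, and no verdict was returned.

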